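# Take the food holder off the flat grater

### The job

The flat grater's food holder is to be washed. Slide the holder with the round knob along the grater's track to the open end, lift it off there, and set it down upright in the middle of the round wooden plate. Do not drop it, and leave the spare holder with the bar grip where it stands on the table.

Things in the scene. Friction and masses are not known exactly. Their poses are not given: they have to be found in the camera images.
- grater: Flat steel grater, fixed, 340 x 100 mm. Origin: centre of underside, on the table; +x along the track to its open end (robot's left). Deck (track floor) 24 mm up. T-track from x = -170 (closed, wire loop) to +85 mm: dark walls and lips, top 37 mm up, channel 66 wide, 9 high, slot 40 wide. From +85 to +170 the deck is bare, without lips. Holder is free to lift with its origin past x = 110 mm.
- holder: Holder captive in the track, about 0.15 kg, slides easily, 3 mm play sideways and up. Origin: centre of foot's underside, z up, on the track's centre line. Steel foot 50 (x, along track) x 60 x 6 mm under the lips; black neck dia 34 mm; black guard disc dia 72 mm, 20 to 26 mm up; black round upright knob dia 32 mm, 26 to 66 mm up, to grip from above.
- plate: Round wooden plate, loose, 0.4 kg, 160 mm across, on the table to the robot's left. Origin: centre of underside. Flat floor 10 mm above the origin, 146 mm across, inside a rim 16 mm high. A white bowl stands nearer or farther beside it and is not wanted.
- spare: Bystander to leave alone: spare holder standing loose on the table beyond the grater, same foot, neck and guard disc, but a flat bar grip 56 x 16 mm, 62 mm tall in all. Origin: centre of foot's underside.
Not all that is in view belongs to the job. Leave any blue, orange or turquoise look-alike of the holder alone.

How it is judged (in metres and radians):
On the way:
1. the holder is slid along the track, still down on the deck, until its foot is past the lips at the open end (x of holder in the frame of grater between 0.106 and 0.2 m and y of holder in the frame of grater between -0.03 and 0.03 m and z of holder in the frame of grater below 0.034 m).
At the end, for the whole second after the job is handed in: The holder stands at rest on the floor of the wooden plate (its foot within 5 mm of the floor's height), within 30 mm of the plate's centre and upright within 10 degrees (horizontal distance between holder and plate below 0.03 m and z of holder in the frame of plate between 0.005 and 0.015 m and angle between each of holder, plate's own z axis and vertical below 0.17 rad and linear speed of holder below 0.02 m/s); the robot touches nothing.
It fails at once if the holder is dropped: out of the fingers while its foot is more than 45 mm above the table (height (world z) of holder above 0.045 m and contact force between holder and the fingers below 0.1 N).
It fails at once if the spare holder is moved more than 30 mm (distance of spare from where it was at the start of the episode above 0.03 m).
It also fails if it takes over 43 s, if anything falls off the work surface, if the arm or the gripper's body presses on something with over 40 N, if the wrist force passes 120 N, or if a joint passes its speed limit or range.

### The arm

A 7-joint arm with a two-finger parallel gripper is mounted at the origin on the work surface. World frame = base frame: x ahead of the robot, y to its left, z up, the work surface at z = 0. Lengths are in mm, angles in rad, forces in N, time in s.
With the tool pointing down it reaches from about 400 to 750 mm from the base axis. Payload 19.5 kg.
Tool frame: the origin (TCP) lies where the fingers leave the gripper's body, on its centre line; the fingertips stand 73 mm ahead of it and the grasp point (between the pads) lies 54 mm ahead of it (bot.pinch_z is the distance from the TCP to the grasp point, in mm); z points along the fingers, y is the line along which they close (so a half turn about z gives the same grasp; the last joint's range is limited). The gripper opens to 85 mm and grips with 20 to 120 N. Pads are 22 mm wide; open, the fingers measure 114 mm over their backs; the gripper's body (76 mm by 85 mm) begins 54 mm behind the grasp point. The pads swing forward as they close: fully open they stand 13 mm farther back than shut.
Start: joints at [-1.369, 0.707, -0.028, 1.485, 0.022, 0.951, -0.075], TCP at [138.791, 557.979, 303.868] pointing down, gripper open.
Joint ranges: [-2.71, 2.71], [-0.32, 2.16], [-1.57, 1.52], [0, 2.45], [-1.46, 4.6], [0, 2.02], [-2.83, 2.83]. Speed limits (rad/s): [1.89, 1.89, 2.57, 2.57, 3.01, 3.01, 3.01].

### API

Orientations are given as a unit quaternion [x, y, z, w].
In Python, from station import bot gives the robot as it stands. Calls block until the motion is done:
- bot.move_ptp(position, orientation): joint-space move of the TCP to a pose.
- bot.move_l(position, v=150, rotation=None, max_force=None): straight line of the TCP; rotation=None keeps the orientation; v is the mean speed in mm/s. With max_force (N) it stops when the force on the tool has changed by that much, and returns True; else False.
- bot.move_j(angles): joint-space move.
- bot.gripper_to(opening, newtons=None): finger opening in mm; newtons is the grip in N (None keeps the last); returns when the fingers have stopped.
- bot.dwell(seconds).
- bot.ik(position, orientation): joint angles nearest the present ones, or None.
- bot.state(): the state.
- bot.snapshot(name): name is "scene" or "top" or "wrist"; returns (picture, depth): 384x512x3 uint8, red, green, blue; 384x512 float32, mm along the optical axis (not along the pixel's ray), 0 where there is no reading.
- bot.calibration(name): a dict with "intrinsics" (3x3 intrinsics, pixels), "position" and "orientation" of the camera in the world. Camera axes: x right, y down, z forward; pixel columns grow to the right and rows downward; lengths in mm; the calibration is good to about 2 mm. A picture is of the moment at which its call begins: read the wrist's pose just before it. calibration takes no time and is no camera call; for the wrist camera it gives the pose at the moment of the call.
A pose or a line that the arm cannot do raises bot.Unreachable and nothing moves.
- bot.sign_off(): hands the job in; it is judged then, once.
Trained networks look in the newest picture that a camera, given by its name, has taken for a name from the list of things; names that differ only in an ending like _2 or _b are one class to them, and where a whole thing is asked for, a point or a joint stands for the part that bears it (a point fixed in the world has none). Each returns a list of dicts, best first, with "confidence" (0 to 1); they miss things now and then, are a little off and sometimes report something else, mostly with a low value. They report only what shows in the picture. A call takes as long as a camera call. They do not tell look-alikes from the thing itself.
- bot.recognise(camera, thing): "bbox" ([centre column, centre row, width, height] in pixels, round what is visible of it).
- bot.regions_of(camera, thing): "mask" (384x512 bool, what is visible of it) and "bbox" ([centre column, centre row, width, height] in pixels, round what is visible of it).
The state is a dict: "t": time; "joints": joint angles; "qvel": joint speeds; "effort": joint torques, N m; "ee_pos": TCP position; "tcp_rot": TCP orientation; "contact_force": force on the tool from outside, world axes, zero at the start; "moment": the same for the moment, N m; "gripper_width": finger opening in mm; "grip_force": force on a finger pad.
Only numpy, scipy, OpenCV 4.12 (cv2) and the standard library are available. Lean on these libraries where they do the work, as an engineer would, in place of code of your own. Each camera call takes 0.05 s, during which the arm holds its last target. There are 200 camera calls.

## Working session

There is one attempt and no reset: what is moved stays moved. The work goes in short steps, each a Python script; the robot and the scene stay as the last script left them, time stands still between calls to the robot, and variables do not carry over. Pictures are saved under pics/ and viewed, at most 10 in all, crops included, and the job is handed in when it is done.

```bash
mkdir -p pics
cat > h.py <<'E'
import numpy as np, cv2
from scipy.spatial.transform import Rotation as R
from station import bot
def world(cal,depth,mask):
    K=np.array(cal["intrinsics"]);v,u=np.nonzero(mask&(depth>0));d=depth[v,u]
    p=np.stack([(u-K[0,2])/K[0,0]*d,(v-K[1,2])/K[1,1]*d,d],1)
    return R.from_quat(cal["orientation"]).apply(p)+np.array(cal["position"])
E
python3 - <<'E'
from h import *
ims=[]
print(bot.state()["t"],bot.state()["tcp_rot"],bot.pinch_z)
for c in("scene","top"):
    im,d=bot.snapshot(c);cal=bot.calibration(c);np.savez(f"{c}.npz",im=im,d=d);ims.append(im)
    print(c,{k:np.round(v,3).tolist() for k,v in cal.items()})
    for t in("grater","holder","plate","spare"):
        for r in bot.regions_of(c,t)[:4]:
            p=world(cal,d,r["mask"])
            print(t,round(r["confidence"],2),np.round(r["bbox"]),np.round(np.median(p,0)),np.round(np.percentile(p,[2,98],axis=0)).tolist() if len(p) else 0)
cv2.imwrite("pics/top.png",cv2.resize(ims[1][:,:,::-1],(800,600)))
cv2.imwrite("pics/scene.png",cv2.resize(ims[0][:,:,::-1],(800,600)))
E
```

```text
0.0 [ 1.21602286e-01  9.92578757e-01 -5.42183292e-04 -4.11275603e-05] 53.900000000000006
scene {'intrinsics': [[359.916, 0.0, 253.268], [0.0, 359.916, 190.17], [0.0, 0.0, 1.0]], 'position': [1009.483, 172.56, 910.721], 'orientation': [0.496, 0.828, -0.221, -0.141]}
grater 0.6 [222. 178. 129.  60.] [ 545. -128.   24.] [[466.0, -338.0, 1.0], [615.0, 16.0, 38.0]]
holder 0.95 [139. 200.  25.  22.] [ 727. -320.   25.] [[690.0, -358.0, 3.0], [752.0, -297.0, 66.0]]
holder 0.93 [265. 136.  22.  28.] [ 370. -116.   26.] [[334.0, -153.0, 3.0], [393.0, -89.0, 66.0]]
holder 0.87 [148. 141.  24.  23.] [ 555. -424.   25.] [[518.0, -461.0, 1.0], [580.0, -400.0, 66.0]]
holder 0.84 [226. 115.  22.  22.] [ 346. -265.   25.] [[295.0, -304.0, -2.0], [369.0, -240.0, 66.0]]
spare 0.62 [171. 243.  25.  31.] [ 793. -166.   25.] [[760.0, -205.0, 5.0], [822.0, -140.0, 62.0]]
spare 0.18 [219. 168.  25.  26.] [ 552. -168.   50.] [[514.0, -210.0, 29.0], [577.0, -142.0, 90.0]]
top {'intrinsics': [[472.646, 0.0, 267.385], [0.0, 472.646, 190.307], [0.0, 0.0, 1.0]], 'position': [374.546, -48.439, 1222.049], 'orientation': [-0.702, 0.708, -0.063, 0.052]}
grater 0.57 [302. 203. 140.  63.] [ 535. -129.   26.] [[467.0, -312.0, 19.0], [609.0, 10.0, 41.0]]
holder 0.89 [412. 200.  32.  32.] [ 545. -431.   27.] [[516.0, -470.0, 3.0], [581.0, -405.0, 69.0]]
holder 0.79 [291. 274.  31.  28.] [ 361. -124.   26.] [[329.0, -155.0, 4.0], [395.0, -93.0, 68.0]]
holder 0.77 [353. 280.  29.  29.] [ 339. -273.   26.] [[305.0, -309.0, -1.0], [372.0, -243.0, 68.0]]
holder 0.77 [370. 136.  32.  30.] [ 716. -329.   27.] [[689.0, -365.0, -1.0], [756.0, -299.0, 69.0]]
plate 0.89 [122. 236.  65.  62.] [460. 299.   9.] [[390.0, 224.0, 4.0], [532.0, 371.0, 17.0]]
spare 0.67 [308. 107.  27.  28.] [ 786. -174.   27.] [[759.0, -209.0, 4.0], [823.0, -144.0, 65.0]]
```

View pics/top.png

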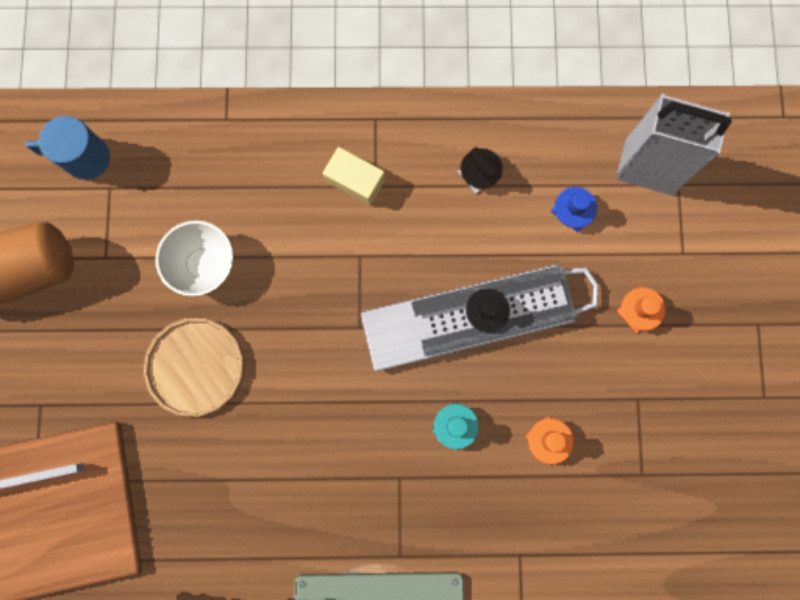

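View pics/scene.png

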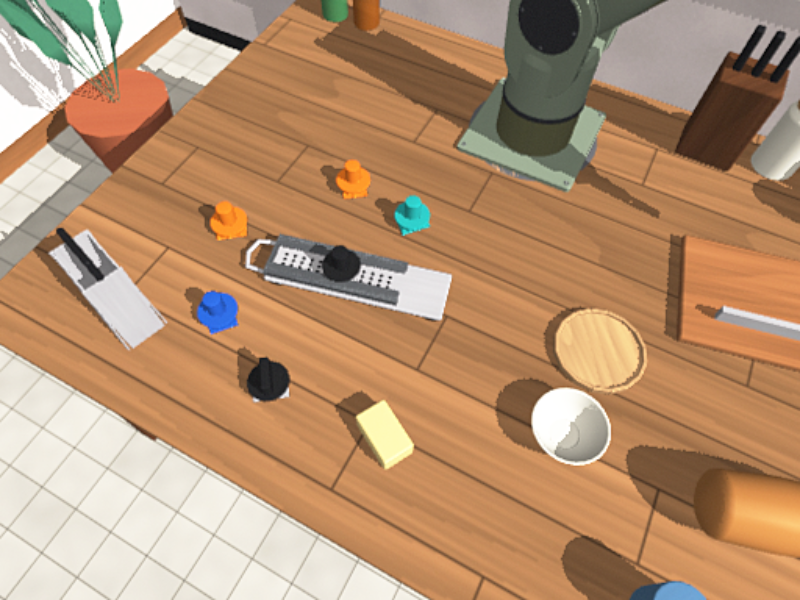

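In the top view (800x600) the black candidates are the holder on the track at (488,310) with a round knob, and the spare at (481,168) with a bar grip standing on the table. The orange (643,310) and (551,441), turquoise (456,427) and blue (575,208) pieces are look-alikes. The one in the track fits the description. Next I take two wrist views to confirm and measure.

Run:
```python
from h import *
z=np.load("top.npz");cal=bot.calibration("top")
s=bot.state();c=bot.calibration("wrist")
Rt=R.from_quat(s["tcp_rot"])
off=Rt.inv().apply(np.array(c["position"])-s["ee_pos"]);rel=(Rt.inv()*R.from_quat(c["orientation"])).as_matrix()
print("cam in tcp",off.round(1),rel.round(2).tolist())
p=world(cal,z["d"],np.ones(z["d"].shape,bool))
m=(p[:,2]>14)&(p[:,2]<45)&(p[:,0]>440)&(p[:,0]<640)&(p[:,1]>-320)&(p[:,1]<40)
print(cv2.minAreaRect(p[m,:2].astype(np.float32)))
k=(p[:,2]>80)&(p[:,2]<100)&(p[:,0]>440)&(p[:,0]<640)&(p[:,1]>-320)&(p[:,1]<40)
print("knob",p[k].mean(0),k.sum())
```

```text
cam in tcp [ 74.6  -0.8 -69.6] [[0.0, -0.96, -0.29], [1.0, 0.0, -0.0], [0.0, -0.29, 0.96]]
((539.9261474609375, -155.14251708984375), (100.65137481689453, 352.5992736816406), 13.624122619628906)
knob [ 544.85322898 -178.45364673   89.39785811] 133
```

```bash
cat >> h.py <<'E'
def rot(u):
    y=np.array([u[0],u[1],0])/np.hypot(*u[:2]);z=np.array([0,0,-1.]);return R.from_matrix(np.stack([np.cross(y,z),y,z],1)).as_quat()
E
python3 - <<'E'
from h import *
u=np.array([-.236,.972]);q=rot(u);out=[]
for n,xy in(("P",(460,290)),("A",(525,-100)),("B",(545,-190))):
    bot.move_ptp([*xy,330],q);bot.dwell(.15)
    cal=bot.calibration("wrist");im,d=bot.snapshot("wrist")
    np.savez(f"w{n}.npz",im=im,d=d,K=cal["intrinsics"],pos=cal["position"],ori=cal["orientation"])
    p=world(cal,d,np.ones(d.shape,bool))
    print(n,bot.state()["t"],np.round(bot.state()["ee_pos"]))
    for t in(("plate",) if n=="P" else("holder","grater")):
        for r in bot.regions_of("wrist",t)[:3]:
            w=world(cal,d,r["mask"]);print(t,r["confidence"],np.round(r["bbox"]),np.round(np.median(w,0)),np.round(np.percentile(w,[2,98],axis=0)).tolist())
            if t=="plate":
                f=w[(w[:,2]<25)&(w[:,2]>5)].astype(np.float32);print("plate circ",cv2.minEnclosingCircle(f[:,:2]))
                rim=f[f[:,2]>13.5];x=rim[:,:2];s=np.linalg.lstsq(np.c_[2*x,np.ones(len(x))],(x**2).sum(1),rcond=None)[0];print("rimfit",s[:2],np.sqrt(s[2]+s[:2]@s[:2]),len(x),"floor z",np.median(f[f[:,2]<13.5][:,2]))
    if n!="P":
        near=np.hypot(p[:,0]-545,p[:,1]+178)<60
        k=near&(p[:,2]>85)&(p[:,2]<100);g=near&(p[:,2]>45)&(p[:,2]<56)
        print("knob top",p[k].mean(0),k.sum(),cv2.minEnclosingCircle(p[k][:,:2].astype(np.float32)),"disc",cv2.minEnclosingCircle(p[g][:,:2].astype(np.float32)),np.median(p[g][:,2]))
        m=(p[:,2]>17)&(p[:,2]<45)&(abs(p[:,0]-540)<120)&(p[:,1]<60)&(p[:,1]>-340)
        print("grater",cv2.minAreaRect(p[m][:,:2].astype(np.float32)))
    out.append(im)
v=np.hstack([cv2.resize(o,(400,300)) for o in out[1:]])
cv2.imwrite("pics/wAB.png",v[:,:,::-1])
E
```

```text
P 2.25 [460. 291. 330.]
plate 0.6 [264. 153. 121. 124.] [455. 299.  10.] [[387.0, 228.0, 8.0], [530.0, 371.0, 16.0]]Traceback (most recent call last):
  File "<stdin>", line 13, in <module>
cv2.error: OpenCV(4.12.0) /io/opencv/modules/imgproc/src/shapedescr.cpp:201: error: (-215:Assertion failed) count >= 0 && (depth == CV_32F || depth == CV_32S) in function 'minEnclosingCircle'
```

```bash
cat > m.py <<'E'
from h import *
C=lambda a:np.ascontiguousarray(a[:,:2],dtype=np.float32)
def load(n):
    z=np.load(f"w{n}.npz");return world(dict(intrinsics=z["K"],position=z["pos"],orientation=z["ori"]),z["d"],np.ones(z["d"].shape,bool)),z["im"]
E
python3 - <<'E'
from m import *
u=np.array([-.236,.972]);q=rot(u)
for n,xy in(("A",(525,-100)),("B",(545,-190))):
    bot.move_ptp([*xy,330],q);bot.dwell(.15)
    cal=bot.calibration("wrist");im,d=bot.snapshot("wrist")
    np.savez(f"w{n}.npz",im=im,d=d,K=cal["intrinsics"],pos=cal["position"],ori=cal["orientation"])
    for r in bot.recognise("wrist","holder")[:3]:print(r)
print(bot.state()["t"])
p,_=load("P");f=p[(np.hypot(p[:,0]-458,p[:,1]-299)<90)&(p[:,2]>5)&(p[:,2]<22)]
print("plate circ",cv2.minEnclosingCircle(C(f)))
x=f[f[:,2]>13.5][:,:2];s=np.linalg.lstsq(np.c_[2*x,np.ones(len(x))],(x**2).sum(1),rcond=None)[0];print("rimfit",s[:2],np.sqrt(s[2]+s[:2]@s[:2]),len(x),"floor",np.median(f[f[:,2]<13.5][:,2]))
out=[]
for n in "AB":
    p,im=load(n);out.append(im)
    near=np.hypot(p[:,0]-545,p[:,1]+178)<60
    k=near&(p[:,2]>85)&(p[:,2]<100);g=near&(p[:,2]>45)&(p[:,2]<56)
    print(n,"knob",k.sum(),cv2.minEnclosingCircle(C(p[k])),np.median(p[k][:,2]),"disc",cv2.minEnclosingCircle(C(p[g])),np.median(p[g][:,2]))
    m=(p[:,2]>17)&(p[:,2]<45)&(abs(p[:,0]-540)<120)&(p[:,1]<60)&(p[:,1]>-340)
    print("grater",cv2.minAreaRect(C(p[m])),p[m][:,1].max())
v=np.hstack([cv2.resize(o,(400,300)) for o in out])
cv2.imwrite("pics/wAB.png",v[:,:,::-1])
E
```

```text
{'bbox': [12.5, 106.8, 25.0, 56.0], 'confidence': 0.94}
{'bbox': [62.4, 251.1, 72.0, 58.5], 'confidence': 0.73}
{'bbox': [267.3, 24.0, 67.8, 48.0], 'confidence': 0.72}
{'bbox': [267.0, 162.5, 57.8, 58.8], 'confidence': 0.91}
{'bbox': [56.6, 109.2, 79.8, 63.3], 'confidence': 0.77}
{'bbox': [349.8, 24.6, 71.1, 49.3], 'confidence': 0.7}
4.725
plate circ ((459.0385437011719, 300.0020751953125), 80.94898223876953)
rimfit [458.75607315 299.82454327] 76.69633015666987 1916 floor 9.592400058118074
A knob 689 ((542.5220947265625, -177.98890686035156), 15.944090843200684) 89.50413292822037 disc ((542.8980102539062, -178.36251831054688), 35.87996292114258) 49.628084202944194
grater ((539.1444702148438, -165.1250762939453), (99.05172729492188, 374.2403869628906), 13.433014869689941) 26.564249924687914
B knob 665 ((542.6500244140625, -178.7642059326172), 15.591751098632812) 89.46014173332651 disc ((542.8560791015625, -178.4790496826172), 35.934547424316406) 49.56428078700563
grater ((538.6509399414062, -165.3729705810547), (98.34588623046875, 373.0619201660156), 13.284977912902832) 26.32564848536373
```

View pics/wAB.png

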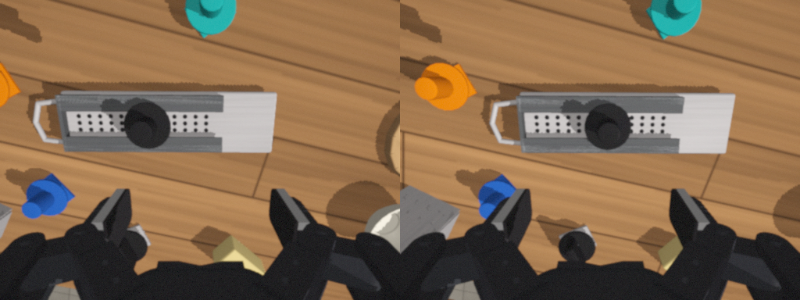

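Both wrist views show the black holder with its round knob on the track at (147,124) left and (607,126) right. Its top is at 89.5 mm, the disc at 49.6 mm and the centre at (542.7,-178.4). I'll check one enlarged crop while approaching.

Run:
```python
from m import *
im=load("B")[1];cv2.imwrite("pics/crop.png",cv2.resize(im[100:220,190:340,::-1],(600,480),interpolation=cv2.INTER_CUBIC))
```

```text
(no output)
```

View pics/crop.png

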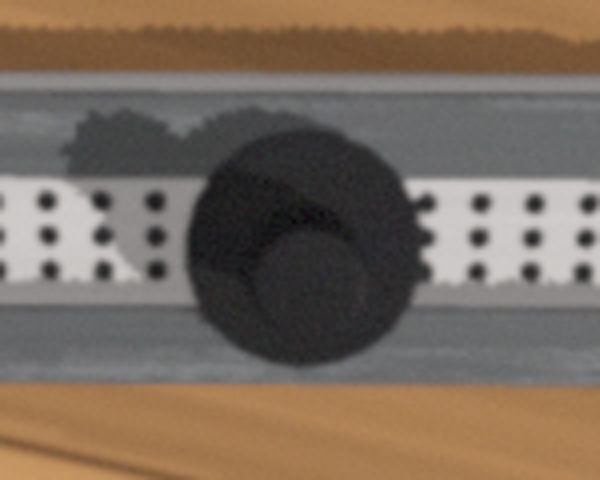

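The crop shows the black disc at (305,245) with the round black knob at (308,275) on the dotted track, so this is the right holder. I'll grasp it and slide.

Run:
```python
from m import *
a=np.radians(13.36);u=np.array([-np.sin(a),np.cos(a)]);q=rot(u)
h=np.array([542.7,-178.4]);z=74+bot.pinch_z
def st(s):
    t=bot.state();print(s,round(t["t"],2),np.round(t["ee_pos"],1),np.round(t["contact_force"],1),round(t["gripper_width"],1),round(t["grip_force"],1))
bot.move_ptp([*h,z+60],q)
print(bot.move_l([*h,z],v=80,max_force=15));st("down")
bot.gripper_to(20,40);st("grip")
print(bot.move_l([*(h+159*u),z],v=60,max_force=25));bot.dwell(.2);st("slid")
```

```text
False
down 6.25 [ 542.9 -178.4  128.3] [-0.3  0.  -0.5] 85.5 0.0
grip 6.79 [ 542.8 -178.4  128.1] [-1.2  0.5  4.8] 31.3 39.3
False
slid 9.79 [506.1 -23.9 128.1] [ 1.1 -3.   6.6] 30.8 39.7
```

Run:
```python
from m import *
def st(s):
    t=bot.state();print(s,round(t["t"],2),np.round(t["ee_pos"],1),np.round(t["contact_force"],1),round(t["gripper_width"],1),round(t["grip_force"],1))
e=np.array(bot.state()["ee_pos"])
r=bot.move_l([e[0],e[1],e[2]+70],v=60,max_force=15);st(f"lift {r}")
if not r:
    bot.move_l([458.9,299.9,e[2]+70],v=130);bot.dwell(.3);st("over")
    im,_=bot.snapshot("wrist");cv2.imwrite("pics/over.png",im[:,:,::-1])
```

```text
lift False 11.11 [506.  -23.9 197.8] [-0.5  0.3 -1.5] 30.9 39.7
over 14.07 [458.9 299.8 198.1] [ 0.3 -0.7 -1.1] 31.0 39.7
```

View pics/over.png

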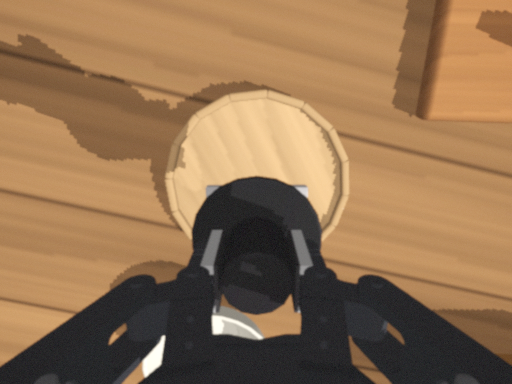

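The holder hangs upright in the fingers at (258,260), with the plate behind it around (258,170) and the bowl edge at (220,325) clear of the tool. I'll lower it now.

Run:
```python
from m import *
def st(s):
    t=bot.state();print(s,round(t["t"],2),np.round(t["ee_pos"],1),np.round(t["contact_force"],1),round(t["gripper_width"],1),round(t["grip_force"],1))
bot.move_l([458.9,299.8,122],v=70)
r=bot.move_l([458.9,299.8,109],v=12,max_force=4);bot.dwell(.2);st(f"down {r}")
```

```text
down True 16.26 [458.9 299.8 114.1] [-1.1 -0.6 10. ] 30.8 40.6
```

Contact came at the expected height (foot on the plate floor). I'll release, back off and check.

Run:
```python
from m import *
bot.gripper_to(85);bot.dwell(.2)
bot.move_l([458.9,299.8,250],v=100);q=bot.state()["tcp_rot"]
bot.move_l([440,299.8,330],v=120);bot.dwell(.3)
cal=bot.calibration("wrist");im,d=bot.snapshot("wrist");p=world(cal,d,np.ones(d.shape,bool))
near=np.hypot(p[:,0]-459,p[:,1]-300)<110
for n,a,b in(("knob",72,82),("disc",32,40),("plate",13,20)):
    k=p[near&(p[:,2]>a)&(p[:,2]<b)];print(n,len(k),cv2.minEnclosingCircle(C(k)),np.median(k[:,2]))
print(bot.state()["t"],bot.state()["contact_force"])
cv2.imwrite("pics/end.png",im[:,:,::-1])
```

```text
knob 588 ((458.95733642578125, 299.4081115722656), 16.03480339050293) 75.41631472401534
disc 1765 ((458.9188537597656, 299.1478271484375), 35.92660903930664) 35.52279837832151
plate 1953 ((459.15570068359375, 299.9252624511719), 81.06476593017578) 15.277149059948442
19.7333 [0.87695753 0.05344921 0.55203269]
```

View pics/end.png

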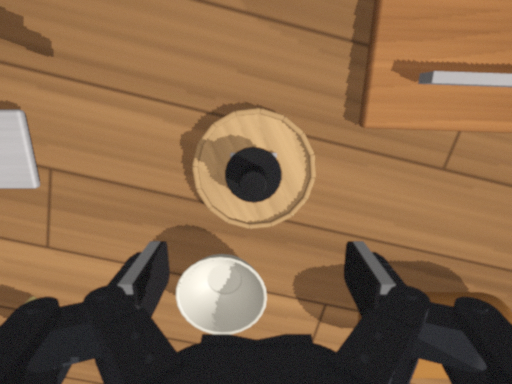

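The holder stands upright at (253,174), in the middle of the plate at (254,168). The measured offset from the plate's centre is under 1 mm.

```bash
python3 -c "
from station import bot
print(bot.sign_off())"
```

```text
the job is handed in; nothing more can be done
None
```

The holder was slid to the grater's open end, lifted off and set upright in the middle of the wooden plate, the spare was never approached, and the job was handed in at about 20 s (the judge's result was not shown).

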